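Lock the shaft: line up the slotted disc and push the locking bar through

ROBOT

A 7-joint arm with a two-finger parallel gripper is mounted at the origin on a cart in front of the work surface, level with it; the furniture and walls round the work are solid. World frame = base frame: x ahead of the robot, y to its left, z up, the work surface at z = 0. Lengths are in m, angles in rad, forces in N, time in s.
With the tool pointing down it reaches from about 0.35 to 0.9 m from the base axis. Payload 8.1 kg.
Tool frame: the origin (TCP) lies at the very end of the fingers, on their centre line; the grasp point (between the pads) lies 19 mm behind it; z points along the fingers, y is the direction in which the jaws open and shut (so a half turn about z gives the same grasp; the last joint's range is limited). The gripper opens to 92 mm and grips with 3 to 60 N. Pads are 19 mm wide; open, the fingers measure 130 mm over their backs; the gripper's body (75 mm by 190 mm) begins 47 mm behind the grasp point.
Start: joints at [-1.346, 0.434, 0.025, 1.573, -0.012, 1.134, -0.075], TCP at [0.201, 0.592, 0.227] pointing down, gripper open.
Joint ranges: [-2.62, 2.62], [-0.44, 2.09], [-1.27, 1.32], [0.08, 2.57], [-1.32, 4.46], [0.12, 2], [-2.74, 2.74]. Speed limits (rad/s): [2.22, 2.22, 3.01, 3.01, 3.14, 3.14, 3.14].

INTERFACE

Orientations are given as a rotation vector (axis times angle).
In Python, from cell import observe, get_image, sign_off gives the robot as it stands.
- The arm moves only by the tool arm_command, never from a script. Its argument "deltas" is a list of rows, each an object with "xyz": the shift along the tool's x, y, z in cm, a list of three; "turn": the turn about the tool's z in degrees; "jaw": the closure in counts, from 0 (fully open) to 255 (shut). A call has 1 to 5 rows; each row is the pose to reach, as a shift and turn from the pose measured when the call began, along the tool's axes at that moment; what a row does not reach only later rows make up. A row lasts 1/12 s, in which the tool goes at most 41.7 mm and 7.16 degrees, less where a joint would pass 70% of its speed; a pose out of reach is approached as far as the arm can. A call with a gripper value outside its range is refused whole. The fingers move at their own pace and stop on an object; "force" is the grip in N (left out, the last holds). Time passes only in rows, so rows that repeat a pose let the fingers close. It gives the time, the measured TCP pose, the force and the opening at its end, in the units of the state.
- observe(): the state, without advancing time (a new reading comes with each control period).
- get_image(name): name is "scene" or "side" or "wrist"; returns a dict with "frame" (384x512x3 uint8, red, green, blue), "depth" (384x512 float32, m along the optical axis (not along the pixel's ray), 0 where there is no reading), "camera_matrix" (3x3 intrinsics, pixels), "cam_to_world" (4x4, takes a point from camera to world coordinates). Camera axes: x right, y up, looking along -z (the intrinsics and any distortion apply to the point x, -y, -z); pixel columns grow to the right and rows downward; lengths in m; the calibration is good to about 2 mm. A picture is of the moment at which its call begins.
- sign_off(): hands the job in, once; it reports no verdict.
The state is a dict: "clock": time; "joints": joint angles; "dq": joint speeds; "joint_efforts": joint torques, N m; "position": TCP position; "ee_rot": TCP orientation; "force": force on the tool from outside, world axes, zero at the start; "ft_torque": the same for the moment, N m; "width": opening from 0.0 (shut) to 1.0 (fully open).
Only numpy, scipy, OpenCV 4.12 (cv2) and the standard library are available. Lean on these libraries where they do the work, as an engineer would, in place of code of your own. Each camera call takes 0.05 s, during which the arm holds its last target.

TASK

Lock the shaft lock on the bench: push the finger post round until the slot across the disc lines up with the locking bar, then push the bar by its tail, through the slot and the keeper bracket behind it, until its upright tail tab is home against the guide. Only push with the fingertips; do not pinch or lift the bar, and leave the other things on the bench where they are. Finish clear of everything.

Things in the scene. Friction and masses are not known exactly. Their poses are not given: they have to be found in the camera images.
- lock_base: Grey bed plate of the shaft lock, fixed to the table, 10 mm thick, 96 mm wide (its x; only 52 mm behind the guide), 280 mm long (its y, from -202 to +78 mm). Origin: on the table surface under the disc's axis; z is up; the bar slides along its +y. Its yaw differs from start to start. 'Base frame' below means this frame.
- guide (a point): Aluminium guide round the bar, with a strap over it: 44 mm wide, from y = -84 to -46 mm in the base frame; this point is the middle of its top, z = 38.7 mm. Behind it a low dark steel rail with side lips (21 mm high) carries the bar as far as y = -200 mm.
- keeper (a point): Keeper bracket beyond the disc, which takes the bar's tip: 48 mm wide, opening 22 mm wide, from y = 47 to 60 mm in the base frame; this point is the middle of its top, z = 38.7 mm.
- disc_top (a point): Centre of the steel disc at its top face, z = 36 mm: radius 40 mm, upright axis. A straight open slot 22 mm wide with flared mouths runs right across it. A flat dark lever (14 mm wide, top at z = 42 mm) on it reaches 81 mm from the axis, square to the slot.
- disc_body (a joint): Turn of the disc, rad, free from -1.0 to 1.5. At 0 the slot lies along the bar, the lever square to it toward the base's -x. Positive: clockwise from above, lever toward the keeper; starts at 0.45 to 1.25. Turns stiffly (about 0.08 N m, 1.5 N at the post) and stays where left. The bar enters within about 0.1 rad of 0; its tapered tip then centres the slot.
- post (a point): Finger post, an upright steel pin 13 mm in diameter on the lever, 66 mm from the disc axis, from z = 42 to 69.5 mm; this point is on its axis at z = 57 mm. Push it sideways to turn the disc. At joint value q it lies at (-66 cos q, +66 sin q) mm in the base's x, y.
- bar_tip (a point): Centre of the end of the locking bar's tip, z = 24 mm. The bar: loose, steel, 16 x 16 mm section, 160 mm long, 0.3 kg, last 12 mm tapered to 8 mm wide, lying in the guide along the base's y. The tip starts at y = -46 to -58 mm in the base frame, before the disc; with the bar home it is at y = +62 mm, through the keeper.
- bar_tail (a point): Middle of the flat rear face of the bar's upright tail tab (30 mm wide, 14 mm thick along the bar, from z = 28 to 62 mm; this point at z = 46 mm), 160 mm behind the tip. Push here toward the base's +y. Home is when the front of the tab meets the guide, this point then at y = -98 mm in the base's frame: a push of 108 to 120 mm. Sliding takes 1 to 4 N.
- bar: The locking bar as a whole (see bar_tip and bar_tail); its origin is under the tip's end, on the bar's underside, its +y runs along the bar toward the tip.
- weight_big: Bystander, to be left alone: large calibration weight, 44 mm across, 55 mm tall, standing beyond the disc; its origin is under its middle, on the table.
- spring: Bystander, to be left alone: coil spring standing on end, 22 mm across, 46 mm tall, on the table on the near side of the bar; its origin is under its middle, on the table.
- steel_ring: Bystander, to be left alone: small plain steel ring lying flat, 28 mm across, 6 mm high, beyond the bar; its origin is under its middle, on the table.
- weight_small: Bystander, to be left alone: smaller calibration weight, 34 mm across, 42 mm tall, at the back; its origin is under its middle, on the table.
- micrometer: Bystander, to be left alone: outside micrometer lying flat, 58 x 147 x 17 mm, at the back; its origin is under its middle, on the table.
- screwdriver: Bystander, to be left alone: screwdriver lying at the left near the front edge, 175 mm long, 24 mm high; its origin is under its middle, on the table.
- plug_gauge: Bystander, to be left alone: plug gauge lying to the right, 96 mm long, 18 mm across; its origin is under its middle, on the table.
Things that resemble listed ones, but are neither listed nor needed, are in the scene too. Of the things shaped like the bar, the bare steel one is meant.

How it is judged:
By the outcome, as a careful person would: the job done as asked, in the order asked, and still so for the second after the job is handed in, with the robot touching nothing.
It also fails if it takes over 48 s, if anything falls off the work surface, if the arm or the gripper's body presses on something with over 40 N, if the wrist force passes 120 N, or if a joint passes its speed limit or range.

## Working session

There is one attempt and no reset: what is moved stays moved. The work goes in short steps, Python scripts to look and compute and a tool call to move; the robot and the scene stay as the last step left them, time stands still between calls to the robot, and variables do not carry over. Pictures are saved under pics/ and viewed, and the job is handed in when it is done.

Besides the shell and the picture viewer there is one more tool, called after "Call:" by a JSON object that holds its "api" and its "payload". arm_command: Moves the arm, as the interface text tells. Its arguments: {"type":"object","properties":{"deltas":{"type":"array","items":{"type":"object","properties":{"xyz":{"type":"array","items":{"type":"number"}},"turn":{"type":"number"},"jaw":{"type":"number"}}}},"force":{"type":"number"}},"required":["deltas"]}

```bash
mkdir -p pics; cat > h.py <<'E'
import numpy as np,cv2
from cell import observe,get_image,sign_off
def grab(n,tag):
    d=get_image(n); np.savez(f'pics/{tag}.npz',**{k:np.asarray(v) for k,v in d.items()})
    cv2.imwrite(f'pics/{tag}.png',cv2.cvtColor(d['frame'],cv2.COLOR_RGB2BGR)); return d
def load(tag): return dict(np.load(f'pics/{tag}.npz'))
def ray(d,u,v):
    K=d['camera_matrix'];T=d['cam_to_world']
    r=np.array([(u-K[0,2])/K[0,0],-(v-K[1,2])/K[1,1],-1.]); return T[:3,3],T[:3,:3]@r
def onz(d,u,v,z):
    o,r=ray(d,u,v); return o+r*(z-o[2])/r[2]
def dep(d,u,v):
    o,r=ray(d,u,v); return o+r*d['depth'][int(v),int(u)]
def pix(d,p):
    K=d['camera_matrix'];T=d['cam_to_world']; c=T[:3,:3].T@(np.asarray(p)-T[:3,3])
    return K[0,0]*c[0]/-c[2]+K[0,2], K[1,1]*-c[1]/-c[2]+K[1,2]
E
python3 - <<'E'
from h import *
for n in('scene','side','wrist'):
    d=grab(n,n+'0'); print(n,d['camera_matrix'].round(1).tolist(),d['cam_to_world'].round(3).tolist(),[k for k in d])
print(observe())
E
```

```text
scene [[428.2, 0.0, 255.0], [0.0, 428.2, 185.2], [0.0, 0.0, 1.0]] [[-0.891, 0.266, -0.369, 0.156], [-0.455, -0.531, 0.715, 0.849], [-0.006, 0.805, 0.594, 0.803], [0.0, 0.0, 0.0, 1.0]] ['frame', 'depth', 'camera_matrix', 'cam_to_world']
side [[364.6, 0.0, 248.6], [0.0, 364.6, 196.6], [0.0, 0.0, 1.0]] [[0.3, 0.667, -0.682, -0.135], [-0.954, 0.202, -0.222, -0.235], [-0.01, 0.717, 0.697, 0.78], [0.0, 0.0, 0.0, 1.0]] ['frame', 'depth', 'camera_matrix', 'cam_to_world']
wrist [[304.0, 0.0, 259.5], [0.0, 304.0, 191.5], [0.0, 0.0, 1.0]] [[0.323, -0.911, -0.258, 0.131], [0.946, 0.31, 0.09, 0.616], [-0.002, -0.273, 0.962, 0.383], [0.0, 0.0, 0.0, 1.0]] ['frame', 'depth', 'camera_matrix', 'cam_to_world']
{'clock': 0.15, 'joints': array([-1.34562617,  0.43508696,  0.02496078,  1.57386022, -0.01160111,
        1.13402208, -0.0751246 ]), 'dq': array([-0.00026893, -0.00187412, -0.0006974 , -0.00300931, -0.00195491,
        0.00039615,  0.00019628]), 'joint_efforts': array([ 1.95304805e-03, -6.68263507e+01,  9.86023843e-01, -3.14696610e+01,
       -6.04701997e-02,  3.94182291e-02,  9.24044389e-05]), 'position': array([0.20112036, 0.59134894, 0.22612096]), 'ee_rot': array([-5.12668903e-01, -3.09938250e+00,  1.92888409e-03]), 'force': array([-0.01305253,  0.11971407,  0.01164904]), 'ft_torque': array([0.05044467, 0.01382385, 0.01825983]), 'width': 1.0017831175480185}
```

View pics/scene0.png

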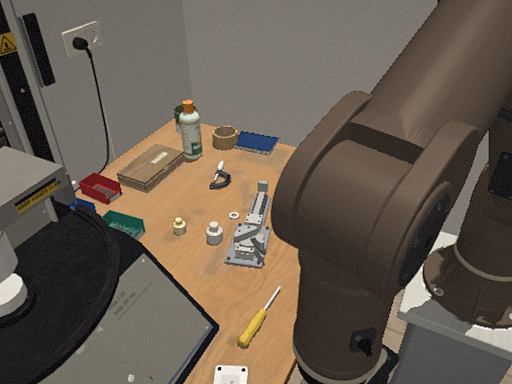

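View pics/side0.png

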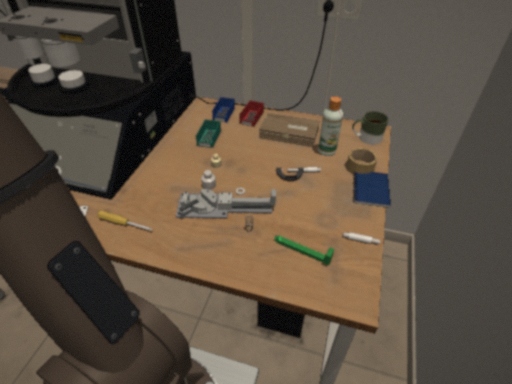

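View pics/wrist0.png

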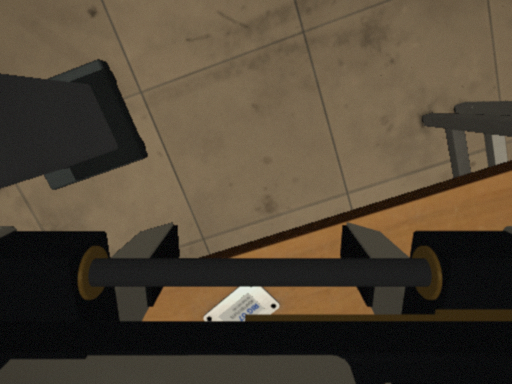

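The scene camera shows the lock at about (250,230). The side camera shows it at about (225,205), with a green bar lookalike at (305,250). The wrist camera sees only the floor and the table edge. Next I'll enlarge the lock in both views.

```bash
python3 - <<'E'
from h import *
a=cv2.imread('pics/side0.png')[170:240,165:290]; cv2.imwrite('pics/sc.png',cv2.resize(a,None,fx=6,fy=6,interpolation=cv2.INTER_CUBIC))
a=cv2.imread('pics/scene0.png')[170:275,195:285]; cv2.imwrite('pics/scc.png',cv2.resize(a,None,fx=5.5,fy=5.5,interpolation=cv2.INTER_CUBIC))
d=load('side0')
for u,v in [(272,195),(182,210),(240,205),(248,225),(300,250)]: print(u,v,dep(d,u,v).round(3))
E
```

```text
272 195 [ 0.593 -0.068  0.061]
182 210 [0.484 0.165 0.037]
240 205 [0.564 0.019 0.023]
248 225 [ 0.514 -0.02   0.003]
300 250 [ 0.463 -0.18   0.012]
```

View pics/sc.png

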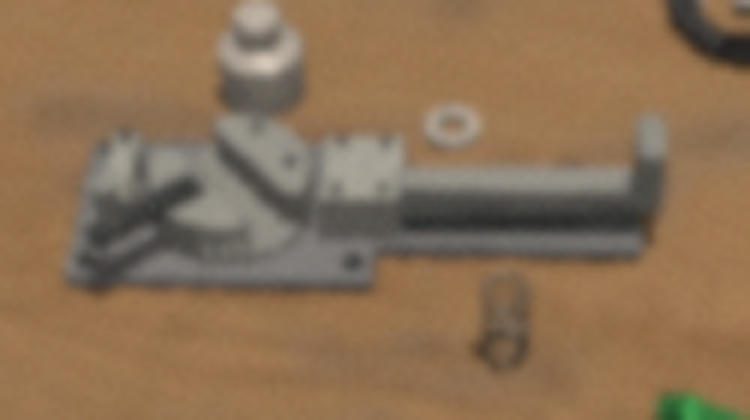

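View pics/scc.png

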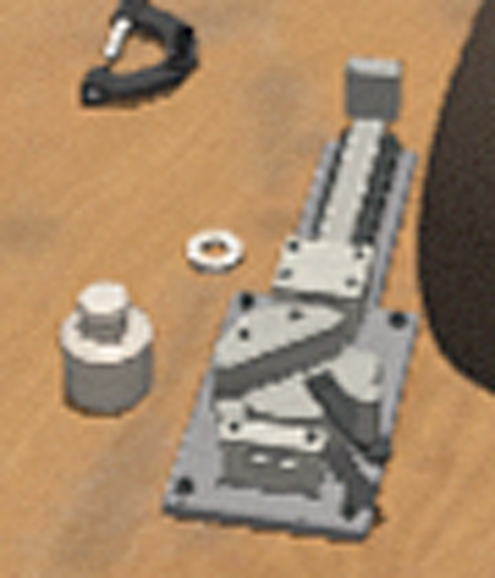

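In the side crop the bare-steel bar lies in the rail, with its tail tab upright at side (273,196). In the scene crop the guide top is at (254,219), the keeper top at (244,248) and the big weight at (215,233). Lookalikes: the green bar at side (305,250), the white pen at (360,238), and in the scene view the screwdriver. The steel one in the rail is mine.

```bash
python3 - <<'E'
from h import *
s=load('scene0');d=load('side0')
gs=onz(s,253.9,218.7,.0387);ks=onz(s,244.5,247.8,.0387);gd=onz(d,225.2,198.5,.0387)
kd=onz(d,165+122/6,170+160/6,.0387)
print(gs,gd,ks,kd); 
for g,k in((gs,ks),(gd,kd)):
    v=k-g; print(np.linalg.norm(v),np.degrees(np.arctan2(v[1],v[0])))
# tail tab top centre z=.062
print(onz(d,165+650/6,170+120/6,.062),onz(s,195+374/5.5,170+67/5.5,.062))
# post top from side: lever/post
for u,v in[(180,205),(182,209),(186,210),(192,204),(197,201),(181,213)]:print(u,v,dep(d,u,v).round(3))
for p in [(195+355/5.5,170+480/5.5),(195+320/5.5,170+380/5.5),(195+375/5.5,170+445/5.5)]:print(dep(s,*p).round(3))
o=observe();from scipy.spatial.transform import Rotation as R
print(R.from_rotvec(o['ee_rot']).as_matrix().round(3))
w=load('wrist0'); Rt=R.from_rotvec(o['ee_rot']).as_matrix()
print((Rt.T@(w['cam_to_world'][:3,3]-o['position'])).round(3),(Rt.T@w['cam_to_world'][:3,:3]).round(3))
E
```

```text
[0.56368047 0.06690391 0.0387    ] [0.5620585  0.06367218 0.0387    ] [0.53403571 0.17636673 0.0387    ] [0.53537053 0.17789956 0.0387    ]
0.11340600314748528 105.1533730092937
0.11730363825237416 103.15063295000925
[ 0.61315442 -0.06624986  0.062     ] [ 0.60195461 -0.06671736  0.062     ]
180 205 [0.525 0.195 0.009]
182 209 [0.485 0.165 0.041]
186 210 [0.51  0.168 0.011]
192 204 [0.511 0.146 0.041]
197 201 [0.526 0.136 0.042]
181 213 [0.496 0.178 0.009]
[0.498 0.164 0.01 ]
[0.526 0.144 0.045]
[0.487 0.165 0.039]
[[-0.947  0.322 -0.   ]
 [ 0.322  0.947 -0.001]
 [-0.    -0.001 -1.   ]]
[ 0.074  0.    -0.157] [[-0.001  0.962  0.273]
 [ 1.     0.001  0.001]
 [ 0.001  0.273 -0.962]]
```

The base +y axis points to about 104° in world, and the disc axis is at about (0.547,0.128). The lever is at q≈0.78. I'll close the fingers and carry the wrist camera over the lock, with tool x along base +y, for a close look at the post.

Call:
{"api": "arm_command", "payload": {"deltas": [{"xyz":[-51.7,-39,0],"turn":57,"jaw":255},{"xyz":[-51.7,-39,0],"turn":57,"jaw":255},{"xyz":[-51.7,-39,0],"turn":57,"jaw":255},{"xyz":[-51.7,-39,0],"turn":57,"jaw":255},{"xyz":[-51.7,-39,0],"turn":57,"jaw":255}], "force": 20}}

```text
clock: 0.57
position: [0.3189, 0.4174, 0.2266]
ee_rot: [1.449, 2.787, -0.001]
force: [1.1, 1.4, -0.1]
width: 0.685
```

```bash
cat >> h.py <<'E'
from scipy.spatial.transform import Rotation as R
def to(target,yaw_deg):
    """print the deltas cm in tool axes to reach target, and the turn for tool x at world yaw"""
    o=observe();Rt=R.from_rotvec(o['ee_rot']).as_matrix()
    cur=np.degrees(np.arctan2(Rt[1,0],Rt[0,0]))
    t=-(yaw_deg-cur); t=(t+180)%360-180
    print('t',round(o['clock'],2),'pos',o['position'].round(4),'yaw',round(cur,1),'zaxis',Rt[:,2].round(3),'delta cm',(Rt.T@(np.asarray(target)-o['position'])*100).round(2),'turn',round(t,1),'F',o['force'].round(1),'w',round(o['width'],2))
E
python3 -c "
from h import *
to((.565,.056,.227),104)"
```

```text
t 0.57 pos [0.3189 0.4174 0.2266] yaw 125.1 zaxis [-0.    -0.001 -1.   ] delta cm [-4.372e+01 -6.200e-01 -2.000e-02] turn 21.1 F [ 1.1  1.4 -0.1] w 0.69
```

Call:
{"api": "arm_command", "payload": {"deltas": [{"xyz":[-43.7,-0.6,0],"turn":21,"jaw":255},{"xyz":[-43.7,-0.6,0],"turn":21,"jaw":255},{"xyz":[-43.7,-0.6,0],"turn":21,"jaw":255},{"xyz":[-43.7,-0.6,0],"turn":21,"jaw":255},{"xyz":[-43.7,-0.6,0],"turn":21,"jaw":255}]}}

```text
clock: 0.98
position: [0.4359, 0.2452, 0.2268]
ee_rot: [1.933, 2.476, -0.001]
force: [1.5, 0.6, 0.6]
width: 0.323
```

```bash
python3 -c "
from h import *
to((.565,.056,.227),104)"
```

```text
t 0.98 pos [0.4359 0.2452 0.2268] yaw 104.0 zaxis [-0.    -0.001 -1.   ] delta cm [-2.149e+01  7.940e+00 -1.000e-02] turn 0.0 F [1.5 0.6 0.6] w 0.32
```

Call:
{"api": "arm_command", "payload": {"deltas": [{"xyz":[-21.5,7.9,0],"jaw":255},{"xyz":[-21.5,7.9,0],"jaw":255},{"xyz":[-21.5,7.9,0],"jaw":255},{"xyz":[-21.5,7.9,0],"jaw":255},{"xyz":[-21.5,7.9,0],"jaw":255}]}}

```text
schema error: expected keys xyz, turn, jaw
```

Call:
{"api": "arm_command", "payload": {"deltas": [{"xyz":[-1.5,0.5,0],"jaw":255},{"xyz":[-1.5,0.5,0],"jaw":255}]}}

```text
schema error: expected keys xyz, turn, jaw
```

```bash
python3 -c "
from h import *
to((.565,.056,.227),104)
d=grab('wrist','w1'); cv2.imwrite('pics/w1b.png',cv2.resize(cv2.imread('pics/w1.png'),(800,600),interpolation=cv2.INTER_CUBIC))"
```

```text
t 0.98 pos [0.4359 0.2452 0.2268] yaw 104.0 zaxis [-0.    -0.001 -1.   ] delta cm [-2.149e+01  7.940e+00 -1.000e-02] turn 0.0 F [1.5 0.6 0.6] w 0.32
```

View pics/w1b.png

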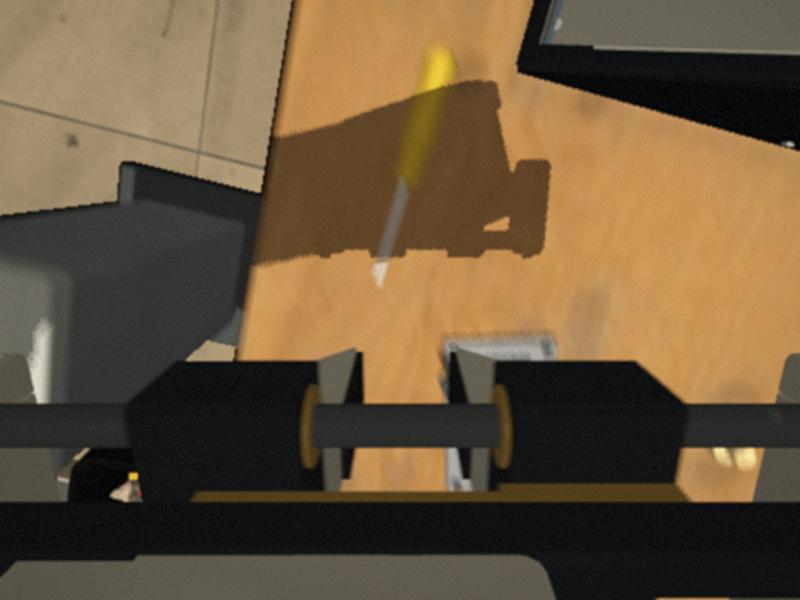

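The last move was refused because each row needs a turn value. The picture shows the screwdriver at (410,160) and the plate's end at (500,345). I'll repeat the move with turn 0.

Call:
{"api": "arm_command", "payload": {"deltas": [{"xyz":[-23,8.5,0],"turn":0,"jaw":255},{"xyz":[-23,8.5,0],"turn":0,"jaw":255},{"xyz":[-23,8.5,0],"turn":0,"jaw":255},{"xyz":[-23,8.5,0],"turn":0,"jaw":255},{"xyz":[-23,8.5,0],"turn":0,"jaw":255}]}}

```text
clock: 1.45
position: [0.5511, 0.072, 0.2281]
ee_rot: [1.941, 2.464, -0.002]
force: [1.1, 0.6, -0.1]
width: 0.002
```

Call:
{"api": "arm_command", "payload": {"deltas": [{"xyz":[-1.5,0.5,0],"turn":0,"jaw":255},{"xyz":[-1.5,0.5,0],"turn":0,"jaw":255}]}}

```text
clock: 1.62
position: [0.5613, 0.0531, 0.2282]
ee_rot: [1.948, 2.455, -0.004]
force: [-0.0, -0.1, 1.1]
width: 0.004
```

```bash
python3 -c "
from h import *
to((.565,.056,.227),104)
d=grab('wrist','w1'); cv2.imwrite('pics/w1b.png',cv2.resize(cv2.imread('pics/w1.png'),(800,600),interpolation=cv2.INTER_CUBIC))"
```

```text
t 1.62 pos [0.5613 0.0531 0.2282] yaw 103.1 zaxis [ 0.004 -0.007 -1.   ] delta cm [0.2  0.43 0.12] turn -0.9 F [-0.  -0.1  1.1] w 0.0
```

View pics/w1b.png

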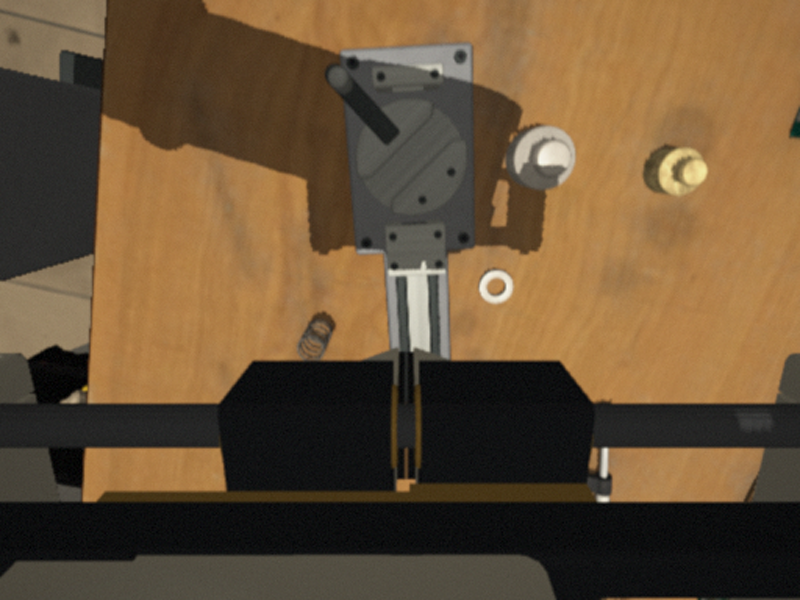

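The view shows the post top at about (338,75), the lever running to (395,140), the disc centred near (412,155), the keeper at (408,77) and the guide at (416,250). The slot is skewed. The spring is at (316,335), the ring at (496,287), the big weight at (545,158), and the closed fingertips are near (408,360). Now the measurements.

```bash
python3 - <<'E'
from h import *
d=load('w1'); s=1.5625
f=lambda u,v,z: onz(d,u/s,v/s,z)[:2]
pl=[f(*p,.01) for p in[(343,52),(471,44),(473,248),(357,252)]]
g=[f(*p,.0387) for p in[(386,228),(445,224),(446,270),(389,275)]]
k=[f(*p,.0387) for p in[(373,70),(441,66),(442,84),(375,90)]]
for n,q in(('pl',pl),('g',g),('k',k)):
    q=np.array(q);e=(q[0]+q[1]-q[2]-q[3])/2;x=(q[1]+q[2]-q[0]-q[3])/2
    print(n,q.mean(0).round(4),'len',np.linalg.norm(e).round(4),'ang',np.degrees(np.arctan2(e[1],e[0])).round(1),'wid',np.linalg.norm(x).round(4),np.degrees(np.arctan2(x[1],x[0])).round(1))
post=f(338,75,.0695);disc=f(412,156,.036);print('post',post,'disc',disc)
print('depth',dep(d,338/s,75/s),dep(d,380/s,170/s),dep(d,416/s,250/s))
kg=np.array(k).mean(0)-np.array(g).mean(0);print(np.linalg.norm(kg),np.degrees(np.arctan2(kg[1],kg[0])))
# fingertip projection check
print('tcp px',np.array(pix(d,observe()['position']))*s)
for n,p,z in(('spring',(316,335),.046),('ring',(496,287),.006),('wbig',(545,158),.05)):print(n,f(*p,z))
E
```

```text
pl [0.5474 0.1314] len 0.1456 ang 105.7 wid 0.092 15.7
g [0.5663 0.0668] len 0.0347 ang 105.9 wid 0.0428 17.6
k [0.5335 0.1785] len 0.0117 ang 108.0 wid 0.0452 17.0
post [0.49277581 0.16559958] disc [0.54787846 0.13031675]
depth [0.49271315 0.16564859 0.06910866] [0.52771691 0.11576357 0.03018128] [0.56603975 0.06625377 0.03786544]
0.1164042052656385 106.34494136280074
tcp px [405.83363719 368.92106751]
spring [ 0.5066897  -0.01300974]
ring [0.63961355 0.04565447]
wbig [0.63560633 0.14925816]
```

The checks agree: plate width 92/96 mm, guide-to-keeper 116/118.5 mm, post radius 66.7/66 mm and post depth z 0.069. So yaw is about 16° (bar direction 106°), the axis is at (0.548,0.1285) and q≈0.87. I'll approach the keeper side of the post at z=0.05.

```bash
cat >> h.py <<'E'
AX=np.array([.548,.1285]);YW=106.
def b2w(x,y,z):
    a=np.radians(YW-90);return np.array([AX[0]+(x*np.cos(a)-y*np.sin(a))/1e3,AX[1]+(x*np.sin(a)+y*np.cos(a))/1e3,z])
def w2b(p):
    a=np.radians(YW-90);d=(np.asarray(p)[:2]-AX)*1e3;return np.array([d[0]*np.cos(a)+d[1]*np.sin(a),-d[0]*np.sin(a)+d[1]*np.cos(a)])
E
python3 -c "
from h import *
to(b2w(-48,84,.05),106); print(w2b(observe()['position']))"
```

```text
t 1.67 pos [0.5601 0.0561 0.2279] yaw 103.3 zaxis [ 0.002 -0.005 -1.   ] delta cm [15.58 -4.73 17.7 ] turn -2.7 F [-1.2  0.8  0.6] w 0.01
[ -8.34356809 -72.89415194]
```

Call:
{"api": "arm_command", "payload": {"deltas": [{"xyz":[15.6,-4.7,5],"turn":-2.7,"jaw":255},{"xyz":[15.6,-4.7,5],"turn":-2.7,"jaw":255},{"xyz":[15.6,-4.7,8],"turn":-2.7,"jaw":255},{"xyz":[15.6,-4.7,12],"turn":-2.7,"jaw":255},{"xyz":[15.6,-4.7,14],"turn":-2.7,"jaw":255}]}}

```text
clock: 2.08
position: [0.4807, 0.195, 0.1055]
ee_rot: [1.882, 2.511, 0.002]
force: [1.0, 1.4, -0.2]
width: 0.008
```

```bash
python3 -c "
from h import *
to(b2w(-48,84,.05),106); print(w2b(observe()['position']))"
```

```text
t 2.08 pos [0.4807 0.195  0.1055] yaw 106.3 zaxis [ 0.004 -0.001 -1.   ] delta cm [ 0.17 -0.18  5.55] turn 0.3 F [ 1.   1.4 -0.2] w 0.01
[-46.39854764  82.4612973 ]
```

Call:
{"api": "arm_command", "payload": {"deltas": [{"xyz":[0.2,-0.2,2.5],"turn":0,"jaw":255},{"xyz":[0.2,-0.2,4.5],"turn":0,"jaw":255},{"xyz":[0.2,-0.2,5.5],"turn":0,"jaw":255},{"xyz":[0.2,-0.2,5.5],"turn":0,"jaw":255}]}}

```text
clock: 2.42
position: [0.4763, 0.1968, 0.0487]
ee_rot: [1.88, 2.514, -0.003]
force: [0.5, -0.8, 0.4]
width: 0.004
```

```bash
python3 -c "
from h import *
to(b2w(-48,84,.05),106); print(w2b(observe()['position']))
d=grab('wrist','w2');e=grab('side','s2')
print(np.array(pix(d,b2w(-43,51,.0695))))
to(b2w(-58,50,.05),106)
a=cv2.resize(cv2.imread('pics/s2.png')[170:240,150:260],None,fx=5,fy=5)
cv2.imwrite('pics/s2c.png',a)"
```

```text
t 2.42 pos [0.4763 0.1968 0.0487] yaw 106.4 zaxis [ 0.    -0.003 -1.   ] delta cm [-0.15  0.21 -0.13] turn 0.4 F [ 0.5 -0.8  0.4] w 0.0
[-50.065643    85.43933476]
[273.55466934 318.3611285 ]
t 2.52 pos [0.4785 0.1966 0.0511] yaw 106.3 zaxis [ 0.004 -0.001 -1.   ] delta cm [-3.46 -1.02  0.11] turn 0.3 F [ 0.8 -0.2  0.3] w 0.0
```

View pics/w2.png

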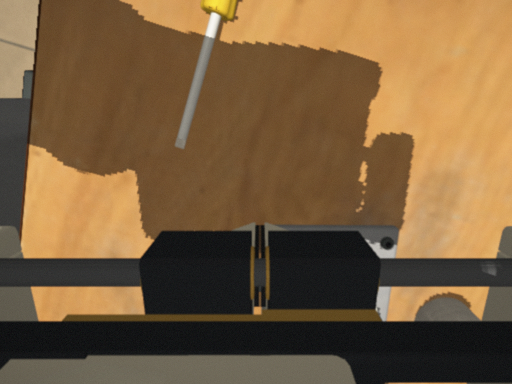

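View pics/s2c.png

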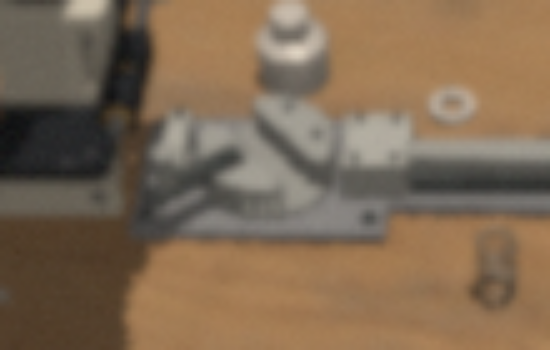

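The wrist picture shows the plate edge and the screwdriver. The post is hidden behind the fingers. In the side crop the gripper is to the left of the lever end, at about (110,150), clear of it. I'll push along the post's arc now, waypoints first.

```bash
python3 -c "
from h import *
for q in (.75,.6,.45,.3,.15,0.0):
    print(q);to(b2w(-66*np.cos(q)-3,66*np.sin(q)+16,.05),106)"
```

```text
0.75
t 2.52 pos [0.4785 0.1966 0.0511] yaw 106.3 zaxis [ 0.004 -0.001 -1.   ] delta cm [-2.36 -0.34  0.11] turn 0.3 F [ 0.8 -0.2  0.3] w 0.0
0.6
t 2.52 pos [0.4785 0.1966 0.0511] yaw 106.3 zaxis [ 0.004 -0.001 -1.   ] delta cm [-3.13 -0.96  0.11] turn 0.3 F [ 0.8 -0.2  0.3] w 0.0
0.45
t 2.52 pos [0.4785 0.1966 0.0511] yaw 106.3 zaxis [ 0.004 -0.001 -1.   ] delta cm [-3.99 -1.47  0.11] turn 0.3 F [ 0.8 -0.2  0.3] w 0.0
0.3
t 2.52 pos [0.4785 0.1966 0.0511] yaw 106.3 zaxis [ 0.004 -0.001 -1.   ] delta cm [-4.9  -1.83  0.11] turn 0.3 F [ 0.8 -0.2  0.3] w 0.0
0.15
t 2.52 pos [0.4785 0.1966 0.0511] yaw 106.3 zaxis [ 0.004 -0.001 -1.   ] delta cm [-5.87 -2.06  0.11] turn 0.3 F [ 0.8 -0.2  0.3] w 0.0
0.0
t 2.52 pos [0.4785 0.1966 0.0511] yaw 106.3 zaxis [ 0.004 -0.001 -1.   ] delta cm [-6.85 -2.14  0.11] turn 0.3 F [ 0.8 -0.2  0.3] w 0.0
```

Call:
{"api": "arm_command", "payload": {"deltas": [{"xyz":[-1.2,-0.2,0.1],"turn":0,"jaw":255},{"xyz":[-1.8,-0.3,0.1],"turn":0,"jaw":255},{"xyz":[-2.4,-0.4,0.1],"turn":0,"jaw":255},{"xyz":[-2.8,-0.7,0.1],"turn":0,"jaw":255},{"xyz":[-3.1,-1.0,0.1],"turn":0,"jaw":255}]}}

```text
clock: 2.93
position: [0.4754, 0.1642, 0.0506]
ee_rot: [1.883, 2.514, 0.001]
force: [-7.0, 4.8, 1.5]
width: 0.005
```

```bash
python3 -c "
from h import *
print(w2b(observe()['position']))
for q in (.3,.1,0.0):
    print(q);to(b2w(-66*np.cos(q)-3,66*np.sin(q)+16,.05),106)"
```

```text
[-59.91832051  54.33252122]
0.3
t 2.93 pos [0.4754 0.1642 0.0506] yaw 106.3 zaxis [ 0.001  0.    -1.   ] delta cm [-1.88 -0.62  0.06] turn 0.3 F [-7.   4.8  1.5] w 0.01
0.1
t 2.93 pos [0.4754 0.1642 0.0506] yaw 106.3 zaxis [ 0.001  0.    -1.   ] delta cm [-3.17 -0.89  0.06] turn 0.3 F [-7.   4.8  1.5] w 0.01
0.0
t 2.93 pos [0.4754 0.1642 0.0506] yaw 106.3 zaxis [ 0.001  0.    -1.   ] delta cm [-3.83 -0.93  0.06] turn 0.3 F [-7.   4.8  1.5] w 0.01
```

Contact: about 8 N, with more outward component than expected. I'll look before continuing.

```bash
python3 -c "
from h import *
e=grab('side','s3');f=grab('scene','c3')
a=cv2.resize(cv2.imread('pics/s3.png')[150:240,130:260],None,fx=6,fy=6,interpolation=cv2.INTER_CUBIC)
cv2.imwrite('pics/s3c.png',a)
a=cv2.resize(cv2.imread('pics/c3.png')[180:290,190:310],None,fx=5,fy=5,interpolation=cv2.INTER_CUBIC)
cv2.imwrite('pics/c3c.png',a)
for q in(.87,.7,.6,.5): print(q,[np.round((np.array(pix(e,b2w(-66*np.cos(q),66*np.sin(q),z)))-(130,150))*6) for z in(.042,.0695)])
print((np.array(pix(e,observe()['position']))-(130,150))*6)"
```

```text
0.87 [array([318., 340.]), array([310., 299.])]
0.7 [array([332., 352.]), array([325., 311.])]
0.6 [array([342., 359.]), array([335., 317.])]
0.5 [array([353., 364.]), array([346., 323.])]
[304.05814221 353.3749134 ]
```

View pics/s3c.png

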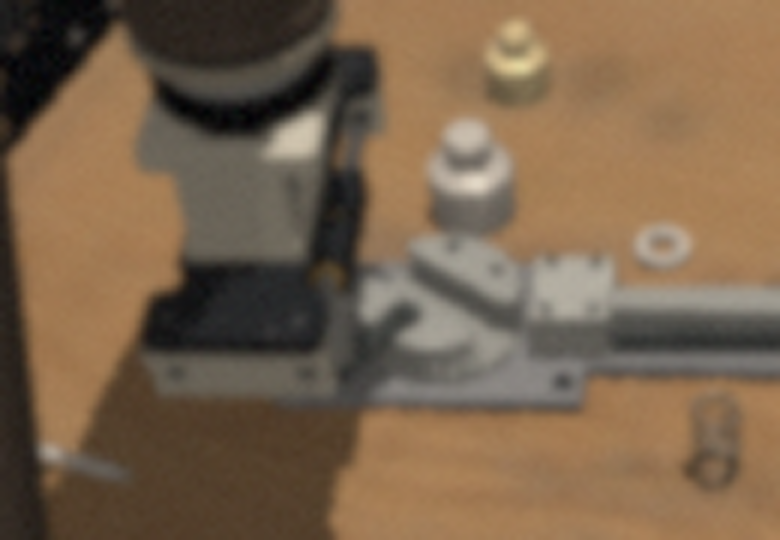

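View pics/c3c.png

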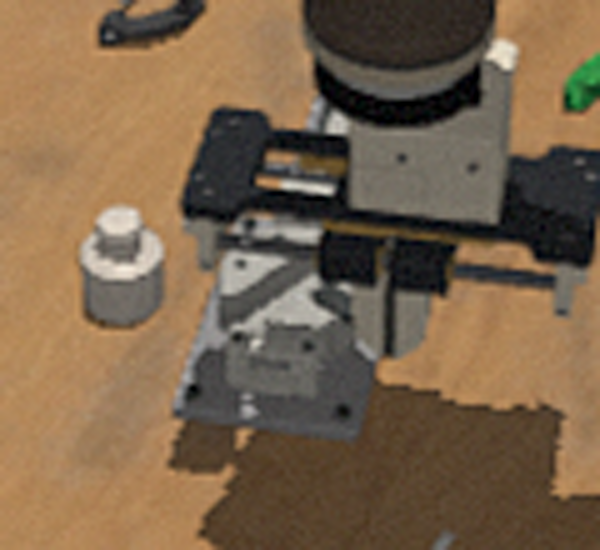

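The side crop shows the fingers at the lever end, at about (340,350). The scene crop shows the tip faces (355-430, 340) against the post and the slot already turned toward the bar. The push works, so I'll continue without moving further outboard.

Call:
{"api": "arm_command", "payload": {"deltas": [{"xyz":[-0.7,0.0,0.05],"turn":0,"jaw":255},{"xyz":[-1.3,-0.1,0.05],"turn":0,"jaw":255},{"xyz":[-1.9,-0.1,0.05],"turn":0,"jaw":255},{"xyz":[-2.4,-0.2,0.05],"turn":0,"jaw":255},{"xyz":[-2.8,-0.2,0.05],"turn":0,"jaw":255}]}}

```text
clock: 3.45
position: [0.4818, 0.1345, 0.0506]
ee_rot: [1.886, 2.511, 0.001]
force: [-2.5, 1.3, -0.1]
width: 0.001
```

```bash
python3 -c "
from h import *
e=grab('side','s4');f=grab('scene','c4')
print(w2b(observe()['position']),observe()['force'])
to(b2w(-64,16,.05),106)
a=cv2.resize(cv2.imread('pics/c4.png')[180:290,190:310],None,fx=5,fy=5,interpolation=cv2.INTER_CUBIC)
b=cv2.resize(cv2.imread('pics/s4.png')[170:240,150:290],None,fx=5,fy=5,interpolation=cv2.INTER_CUBIC)
cv2.imwrite('pics/c4c.png',a);cv2.imwrite('pics/s4c.png',b)"
```

```text
[-60.88123532  23.57411177] [0.00326061 0.00480349 0.39157021]
t 3.55 pos [0.483  0.1344 0.0508] yaw 106.1 zaxis [ 0.004 -0.    -1.   ] delta cm [-0.76 -0.31  0.08] turn 0.1 F [0.  0.  0.4] w 0.0
```

View pics/c4c.png

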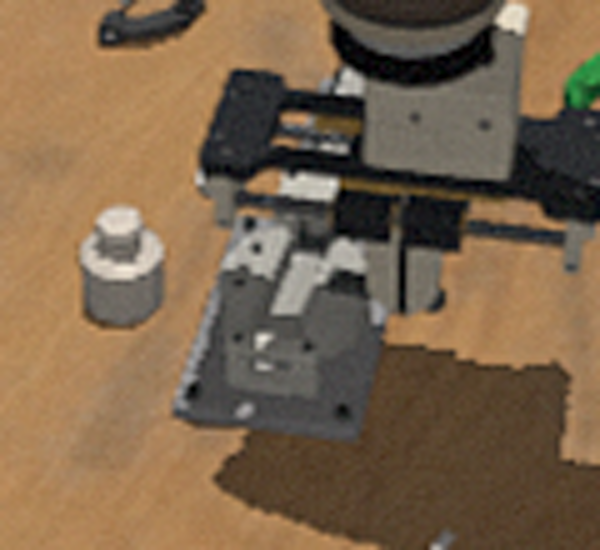

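View pics/s4c.png

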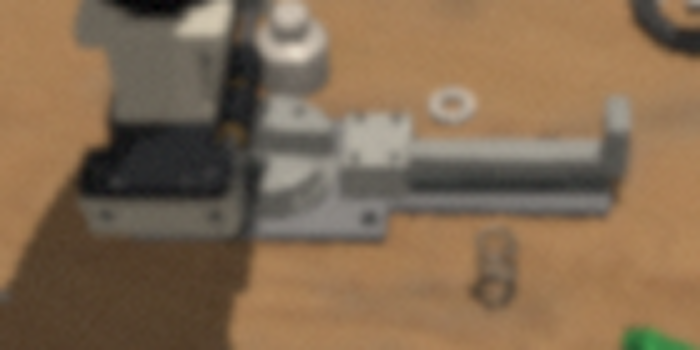

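The slot is now nearly along the bar. In the scene crop its edges run (270,313)-(297,250) and (305,315)-(330,262). I'll measure their angle at z=36 mm.

```bash
python3 -c "
from h import *
f=load('c4')
g=lambda u,v:w2b(onz(f,190+u/5,180+v/5,.036))
for a,b in(((270,313),(297,250)),((305,315),(330,262))):
    p,q=g(*a),g(*b);print(p,q,np.arctan2(*(p-q)))
a=cv2.resize(cv2.imread('pics/c4.png')[215:260,225:275],None,fx=12,fy=12,interpolation=cv2.INTER_CUBIC)
cv2.imwrite('pics/c4d.png',a)"
```

```text
[ 5.58414937 29.20580394] [  1.60752132 -19.806848  ] 0.08095739270773229
[-12.26060049  27.31188612] [-17.2810823  -13.92109034] 0.12116249368482669
```

View pics/c4d.png

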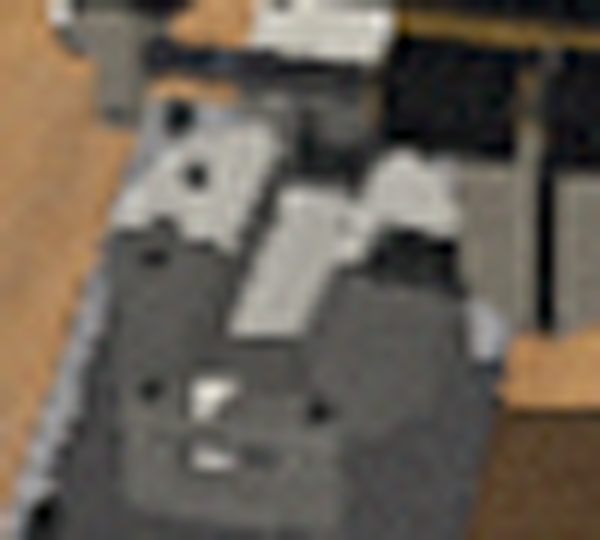

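Slot angle is about +0.10 rad, and the finger geometry also gives q≈0.115. Another 7.5 mm of push should bring it to 0.

Call:
{"api": "arm_command", "payload": {"deltas": [{"xyz":[-0.4,-0.1,0.05],"turn":0,"jaw":255},{"xyz":[-0.75,-0.2,0.05],"turn":0,"jaw":255},{"xyz":[-0.75,-0.2,0.05],"turn":0,"jaw":255},{"xyz":[-0.75,-0.2,0.05],"turn":0,"jaw":255}]}}

```text
clock: 3.88
position: [0.4836, 0.1262, 0.0504]
ee_rot: [1.886, 2.508, 0.003]
force: [-0.5, 0.2, -0.4]
width: 0.005
```

```bash
python3 -c "
from h import *
print(w2b(observe()['position']),observe()['force'])
to(b2w(-64,45,.05),106)
to(b2w(0,-205,.2),106)"
```

```text
[-62.57953919  15.55449976] [-0.52531198  0.20999266 -0.40998697]
t 3.88 pos [0.4836 0.1262 0.0504] yaw 106.1 zaxis [ 0.004 -0.001 -1.   ] delta cm [ 2.94 -0.14  0.03] turn 0.1 F [-0.5  0.2 -0.4] w 0.0
t 3.88 pos [0.4836 0.1262 0.0504] yaw 106.1 zaxis [ 0.004 -0.001 -1.   ] delta cm [-22.09   6.28 -14.9 ] turn 0.1 F [-0.5  0.2 -0.4] w 0.0
```

Call:
{"api": "arm_command", "payload": {"deltas": [{"xyz":[1.5,0,0],"turn":0,"jaw":255},{"xyz":[2.5,0,-3],"turn":0,"jaw":255},{"xyz":[2.5,0,-7],"turn":0,"jaw":255},{"xyz":[1,0,-11],"turn":0,"jaw":255},{"xyz":[-2,1,-15],"turn":0,"jaw":255}]}}

```text
clock: 4.3
position: [0.4932, 0.1169, 0.1944]
ee_rot: [1.881, 2.513, 0.004]
force: [0.7, 0.7, -0.7]
width: 0.004
```

```bash
python3 -c "
from h import *
to(b2w(-8,-80,.22),106)"
```

```text
t 4.3 pos [0.4932 0.1169 0.1944] yaw 106.4 zaxis [ 0.004  0.    -1.   ] delta cm [-8.43  4.74 -2.53] turn 0.4 F [ 0.7  0.7 -0.7] w 0.0
```

Call:
{"api": "arm_command", "payload": {"deltas": [{"xyz":[-8.4,4.7,-2.5],"turn":0,"jaw":255},{"xyz":[-8.4,4.7,-2.5],"turn":0,"jaw":255},{"xyz":[-8.4,4.7,-2.5],"turn":0,"jaw":255},{"xyz":[-8.4,4.7,-2.5],"turn":0,"jaw":255},{"xyz":[-8.4,4.7,-2.5],"turn":0,"jaw":255}]}}

```text
clock: 4.72
position: [0.562, 0.0489, 0.2195]
ee_rot: [1.883, 2.511, 0.003]
force: [-0.7, 1.3, -0.8]
width: 0.009
```

```bash
python3 -c "
from h import *
d=grab('wrist','w5'); cv2.imwrite('pics/w5b.png',cv2.resize(cv2.imread('pics/w5.png')[0:240,160:360],None,fx=2.5*1,fy=2.5,interpolation=cv2.INTER_CUBIC))
to(b2w(-8,-80,.22),106)"
```

```text
t 4.77 pos [0.5611 0.0501 0.2191] yaw 106.4 zaxis [ 0.002  0.    -1.   ] delta cm [-0.1   0.1  -0.09] turn 0.4 F [ 0.5  0.1 -0.9] w 0.0
```

View pics/w5b.png

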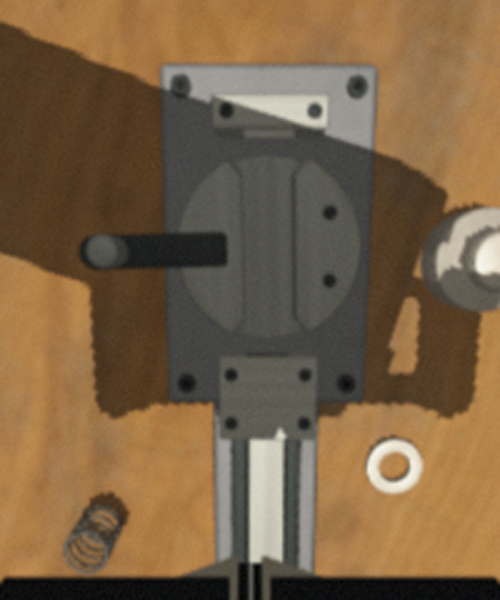

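The slot edges, x≈241 and 296, are vertical and parallel to the bar at (265,500). The lever is square to them, with the post top at (105,250). I'll quantify it, refine yaw, and plan the tail push.

```bash
python3 -c "
from h import *
d=load('w5');f=lambda u,v,z:onz(d,160+u/2.5,v/2.5,z)[:2]
for a,b,z in(((241,180),(241,322),.036),((295,175),(296,318),.036),((250,450),(249,560),.032),((281,450),(284,560),.032),((163,68),(171,402),.01),((376,68),(362,402),.01)):
    e=f(*a,z)-f(*b,z);print(np.degrees(np.arctan2(e[1],e[0])).round(1),w2b(f(*a,z)).round(1),w2b(f(*b,z)).round(1))
print('post',w2b(f(105,249,.0695)),'guide',w2b(f(268,397,.0387)),'keeper',w2b(f(270,111,.0387)))
for z in(.06,.035): to(b2w(0,-250,z),106)
print(b2w(0,-250,0))
"
```

```text
106.1 [-12.1  26.9] [-12.1 -31.5]
107.6 [10.5 29. ] [ 12.1 -29.7]
105.7 [ -7.8 -90.4] [  -8.1 -145.5]
108.4 [  6.6 -90.4] [   9.  -145.4]
106.0 [-46.3  74.8] [-46.3 -71.9]
106.2 [46.3 75.2] [ 46.8 -71.6]
post [-64.47173134  -1.49031246] guide [  0.10334571 -64.31955302] keeper [-0.36834695 52.93730622]
t 4.77 pos [0.5611 0.0501 0.2191] yaw 106.4 zaxis [ 0.002  0.    -1.   ] delta cm [-17.1    0.75  15.92] turn 0.4 F [ 0.5  0.1 -0.9] w 0.0
t 4.77 pos [0.5611 0.0501 0.2191] yaw 106.4 zaxis [ 0.002  0.    -1.   ] delta cm [-17.1    0.74  18.42] turn 0.4 F [ 0.5  0.1 -0.9] w 0.0
[ 0.61690934 -0.11181542  0.        ]
```

The frame holds: guide (0.1,-64.3), keeper (-0.4,52.9), post (-64.5,-1.5), so q≈-0.02, well within 0.1. Next I check that the descent spot behind the tail is clear.

```bash
python3 -c "
from h import *
e=load('side0')
print('spot',pix(e,b2w(0,-250,0)),pix(e,b2w(0,-250,.035)))
for u,v in((290,176),(302,173),(320,170),(278,240),(330,258),(345,237),(250,225),(273,187),(273,193)): p=dep(e,u,v);print(u,v,p.round(3),w2b(p).round(0))
"
```

```text
spot (np.float64(287.7260398981249), np.float64(207.4285762019811)) (np.float64(288.5077256678645), np.float64(199.0436933869992))
290 176 [ 0.737 -0.09   0.018] [ 122. -262.]
302 173 [ 0.775 -0.122  0.008] [ 149. -303.]
320 170 [ 0.804 -0.176  0.01 ] [ 162. -363.]
278 240 [ 0.48  -0.116  0.011] [-133. -216.]
330 258 [ 0.443 -0.258  0.035] [-208. -342.]
345 237 [ 0.553 -0.288 -0.001] [-110. -401.]
250 225 [ 0.519 -0.025 -0.001] [ -70. -139.]
273 187 [ 0.693 -0.047 -0.002] [  91. -208.]
273 193 [ 0.602 -0.068  0.061] [  -2. -204.]
```

Call:
{"api": "arm_command", "payload": {"deltas": [{"xyz":[-17.1,0.7,4],"turn":0.4,"jaw":255},{"xyz":[-17.1,0.7,5],"turn":0.4,"jaw":255},{"xyz":[-17.1,0.7,6],"turn":0.4,"jaw":255},{"xyz":[-17.1,0.7,7],"turn":0.4,"jaw":255},{"xyz":[-17.1,0.7,8],"turn":0.4,"jaw":255}]}}

```text
clock: 5.18
position: [0.6161, -0.1157, 0.138]
ee_rot: [1.892, 2.504, 0.0]
force: [0.1, -0.4, 0.1]
width: 0.004
```

```bash
python3 -c "
from h import *
d=grab('wrist','w6')
print(w2b(observe()['position']))
to(b2w(0,-250,.038),106)"
```

```text
[  -4.17299906 -254.3434451 ]
t 5.23 pos [ 0.6141 -0.1171  0.1339] yaw 105.7 zaxis [-0.003 -0.003 -1.   ] delta cm [0.45 0.45 9.59] turn -0.3 F [-1.4 -1.9 -2.1] w 0.01
```

View pics/w6.png

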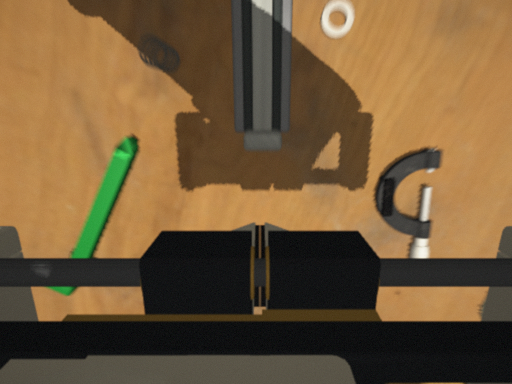

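The tail tab is at (263,140) dead ahead of the fingers at (261,232). The spring, ring, green bar and micrometer are all off to the sides. I'll measure the tab and descend.

```bash
python3 -c "
from h import *
d=load('w6')
for u,v in((245,149),(282,149),(263,133)): print(w2b(onz(d,u,v,.062)))
to(b2w(0,-250,.038),106)"
```

```text
[ -13.28068298 -211.87598014]
[  15.08896184 -211.98004306]
[   0.52199866 -199.83163765]
t 5.23 pos [ 0.6141 -0.1171  0.1339] yaw 105.7 zaxis [-0.003 -0.003 -1.   ] delta cm [0.45 0.45 9.59] turn -0.3 F [-1.4 -1.9 -2.1] w 0.01
```

Call:
{"api": "arm_command", "payload": {"deltas": [{"xyz":[0.4,0.4,3],"turn":0,"jaw":255},{"xyz":[0.4,0.4,6],"turn":0,"jaw":255},{"xyz":[0.4,0.4,8.5],"turn":0,"jaw":255},{"xyz":[0.4,0.4,9.6],"turn":0,"jaw":255},{"xyz":[0.4,0.4,9.6],"turn":0,"jaw":255}]}}

```text
clock: 5.65
position: [0.6141, -0.1103, 0.035]
ee_rot: [-1.891, -2.501, 0.01]
force: [-0.2, 0.5, 0.9]
width: 0.004
```

```bash
python3 -c "
from h import *
print(w2b(observe()['position']))
to(b2w(0,-110,.040),106)"
```

```text
[  -2.30354643 -247.72605481]
t 5.65 pos [ 0.6141 -0.1103  0.035 ] yaw 105.8 zaxis [-0.009 -0.001 -1.   ] delta cm [13.77  0.18 -0.49] turn -0.2 F [-0.2  0.5  0.9] w 0.0
```

Tail tab measured: width 28.4/30 mm, rear face at y=-212, inside the expected range. The push should be about 114 mm. I'll go gently and watch the force.

Call:
{"api": "arm_command", "payload": {"deltas": [{"xyz":[1.5,0.3,-0.4],"turn":0,"jaw":255},{"xyz":[2.5,0.3,-0.4],"turn":0,"jaw":255},{"xyz":[3.4,0.3,-0.4],"turn":0,"jaw":255},{"xyz":[4.3,0.3,-0.4],"turn":0,"jaw":255},{"xyz":[5.2,0.3,-0.4],"turn":0,"jaw":255}]}}

```text
clock: 6.07
position: [0.6036, -0.0595, 0.0403]
ee_rot: [-1.893, -2.503, 0.008]
force: [1.4, -5.4, 3.6]
width: 0.002
```

```bash
python3 -c "
from h import *
print(w2b(observe()['position']))
to(b2w(0,-110,.040),106)"
```

```text
[   1.67428229 -196.05123571]
t 6.07 pos [ 0.6036 -0.0595  0.0403] yaw 105.8 zaxis [-0.006 -0.002 -1.   ] delta cm [ 8.6  -0.19  0.03] turn -0.2 F [ 1.4 -5.4  3.6] w 0.0
```

Call:
{"api": "arm_command", "payload": {"deltas": [{"xyz":[0.8,-0.1,0],"turn":0,"jaw":255},{"xyz":[1.6,-0.2,0],"turn":0,"jaw":255},{"xyz":[2.4,-0.2,0],"turn":0,"jaw":255},{"xyz":[3.2,-0.2,0],"turn":0,"jaw":255},{"xyz":[4.0,-0.2,0],"turn":0,"jaw":255}]}}

```text
clock: 6.48
position: [0.591, -0.0216, 0.0407]
ee_rot: [-1.894, -2.503, 0.008]
force: [1.0, -5.5, 4.0]
width: 0.007
```

```bash
python3 -c "
from h import *
print(w2b(observe()['position']))
grab('scene','c7');e=grab('side','s7')
a=cv2.resize(cv2.imread('pics/c7.png')[180:290,190:310],None,fx=5,fy=5,interpolation=cv2.INTER_CUBIC)
cv2.imwrite('pics/c7c.png',a)
to(b2w(0,-108,.040),106)"
```

```text
[-3.39246427e-02 -1.56155836e+02]
t 6.58 pos [ 0.5904 -0.0195  0.0402] yaw 105.9 zaxis [-0.007 -0.001 -1.   ] delta cm [4.6  0.   0.03] turn -0.1 F [-0.3 -0.8 -0.3] w 0.0
```

View pics/c7c.png

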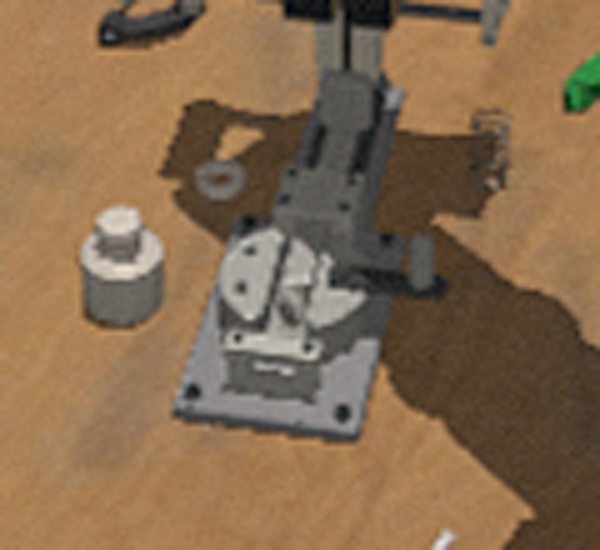

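The bar's tip is in the slot at (292,300). The lever stands square to it at (400,280), and the fingers are behind the tab at (350,75). I'll carry on to home.

Call:
{"api": "arm_command", "payload": {"deltas": [{"xyz":[0.9,0,0],"turn":0,"jaw":255},{"xyz":[1.8,0,0],"turn":0,"jaw":255},{"xyz":[2.7,0,0],"turn":0,"jaw":255},{"xyz":[3.5,0,0],"turn":0,"jaw":255},{"xyz":[4.2,0,0],"turn":0,"jaw":255}]}}

```text
clock: 7.0
position: [0.5788, 0.0215, 0.0404]
ee_rot: [-1.89, -2.504, 0.008]
force: [1.4, -4.9, 3.7]
width: 0.005
```

```bash
python3 -c "
from h import *
print(w2b(observe()['position']))
to(b2w(0,-108,.040),106)"
```

```text
[ 7.64109451e-02 -1.11306909e+02]
t 7.0 pos [0.5788 0.0215 0.0404] yaw 105.9 zaxis [-0.006 -0.001 -1.   ] delta cm [ 0.33 -0.01  0.04] turn -0.1 F [ 1.4 -4.9  3.7] w 0.0
```

Nearly there. Now small steps until the force rises at the stop.

Call:
{"api": "arm_command", "payload": {"deltas": [{"xyz":[0.3,0,0],"turn":0,"jaw":255},{"xyz":[0.5,0,0],"turn":0,"jaw":255},{"xyz":[0.6,0,0],"turn":0,"jaw":255}]}}

```text
clock: 7.25
position: [0.5783, 0.0232, 0.0405]
ee_rot: [1.895, 2.504, -0.011]
force: [6.4, -18.0, -3.5]
width: 0.008
```

```bash
python3 -c "
from h import *
print(w2b(observe()['position']))
to(b2w(0,-108,.040),106)"
```

```text
[ 1.02549665e-01 -1.09568962e+02]
t 7.25 pos [0.5783 0.0232 0.0405] yaw 105.8 zaxis [-0.004 -0.006 -1.   ] delta cm [ 0.16 -0.01  0.05] turn -0.2 F [  6.4 -18.   -3.5] w 0.01
```

The force rose to about 18 N at y=-109.6, so it's at a stop. I'll back off and look to confirm it is the guide.

Call:
{"api": "arm_command", "payload": {"deltas": [{"xyz":[-1.5,0,0],"turn":0,"jaw":255},{"xyz":[-4,0,-1],"turn":0,"jaw":255},{"xyz":[-6,0,-5],"turn":0,"jaw":255},{"xyz":[-6,0,-9],"turn":0,"jaw":255},{"xyz":[-6,0,-12],"turn":0,"jaw":255}]}}

```text
clock: 7.67
position: [0.5948, -0.0346, 0.1629]
ee_rot: [1.898, 2.503, -0.012]
force: [1.8, 0.2, 0.6]
width: 0.001
```

```bash
python3 -c "
from h import *
d=grab('wrist','w8');grab('scene','c8')
a=cv2.resize(cv2.imread('pics/c8.png')[180:290,190:310],None,fx=5,fy=5,interpolation=cv2.INTER_CUBIC)
cv2.imwrite('pics/c8c.png',a)
cv2.imwrite('pics/w8b.png',cv2.resize(cv2.imread('pics/w8.png')[0:240,150:370],None,fx=2.5,fy=2.5,interpolation=cv2.INTER_CUBIC))
to(b2w(0,-180,.2),106)"
```

```text
t 7.77 pos [ 0.5976 -0.0332  0.1658] yaw 105.8 zaxis [ 0.004 -0.005 -1.   ] delta cm [-1.11 -0.3  -3.42] turn -0.2 F [1.5 0.2 0.3] w 0.01
```

View pics/w8b.png

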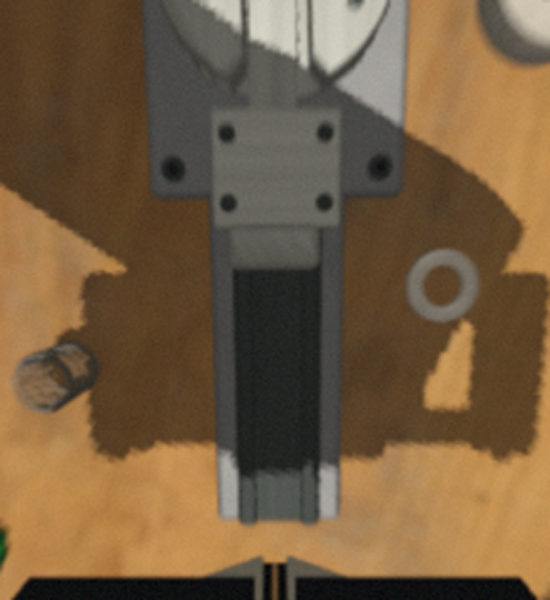

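View pics/c8c.png

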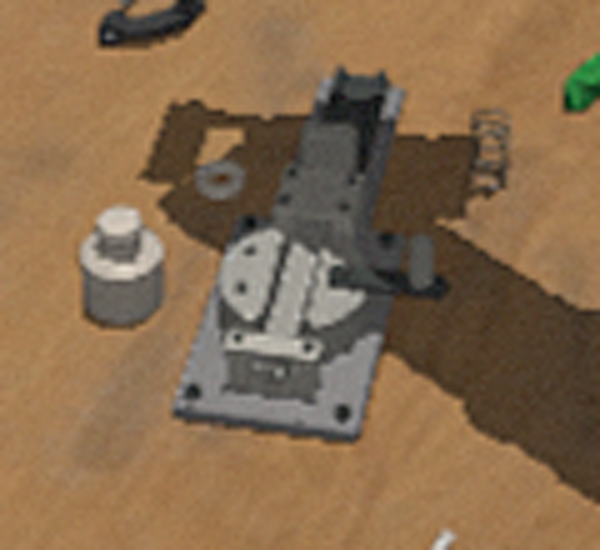

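The tab at (275,248) sits against the guide's rear edge at row 227, and the bar runs through the slot and into the keeper. I'll measure the tab's rear face and the remaining gap.

```bash
python3 -c "
from h import *
d=load('w8');f=lambda u,v,z:w2b(onz(d,150+u/2.5,v/2.5,z)).round(1)
print('rear top',f(275,268,.062),'front top',f(275,230,.062),'guide rear edge',f(220,227,.0387),f(335,227,.0387),'guide front',f(275,108,.0387))
for v in (210,218,222,226,230,234,240,250,262,266,270): p=dep(d,150+275/2.5,v/2.5);print(v,w2b(p).round(1),p[2].round(4))
"
```

```text
rear top [ -0.2 -97.8] front top [ -0.1 -85.9] guide rear edge [-19.5 -84. ] [ 20.9 -84.3] guide front [  0. -46.]
210 [ -0.2 -78.5] 0.0383
218 [ -0.2 -81.1] 0.037
222 [ -0.2 -82.5] 0.0391
226 [ -0.2 -83.7] 0.0361
230 [ -0.1 -85.9] 0.0615
234 [ -0.1 -87.2] 0.0616
240 [ -0.1 -89. ] 0.0624
250 [ -0.2 -92.1] 0.0622
262 [ -0.2 -95.9] 0.0621
266 [ -0.2 -97.1] 0.0618
270 [ -0.4 -99. ] 0.0152
```

The rear face is at y=-97.8 (home is -98) and its front is at the guide's edge. I'll lift higher and do a final look at the whole scene.

Call:
{"api": "arm_command", "payload": {"deltas": [{"xyz":[-2,0,-4],"turn":0,"jaw":255},{"xyz":[-4,0,-7],"turn":0,"jaw":255},{"xyz":[-4,0,-7],"turn":0,"jaw":255},{"xyz":[-4,0,-7],"turn":0,"jaw":255},{"xyz":[-4,0,-7],"turn":0,"jaw":255}]}}

```text
clock: 8.18
position: [0.6076, -0.0698, 0.2349]
ee_rot: [1.892, 2.503, -0.002]
force: [-1.1, 0.4, -1.2]
width: 0.008
```

```bash
python3 -c "
from h import *
d=grab('wrist','w9')
cv2.imwrite('pics/w9b.png',cv2.resize(cv2.imread('pics/w9.png'),(800,600)))
s=1.5625
to(b2w(0,-180,.2),106); w=load('w1')
e0=load('scene0');e=grab('scene','c9');a=cv2.absdiff(e0['frame'],e['frame']).max(2);
m=lambda f,u,v:dep(f,u,v).round(3)
print(m(e0,216,226),m(e,216,226),m(e0,180,226),m(e,180,226))
"
```

```text
t 8.23 pos [ 0.6072 -0.0695  0.2342] yaw 105.9 zaxis [ 0.001 -0.003 -1.   ] delta cm [ 2.67 -0.24  3.41] turn -0.1 F [-0.9  0.3  0. ] w 0.0
[0.631 0.152 0.053] [0.631 0.152 0.054] [0.734 0.172 0.028] [0.735 0.171 0.026]
```

View pics/w9b.png

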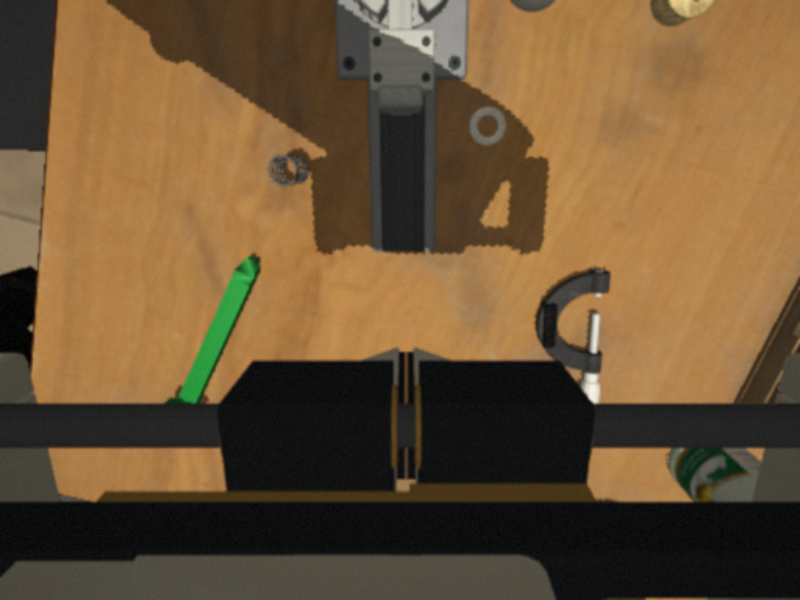

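View pics/c9.png

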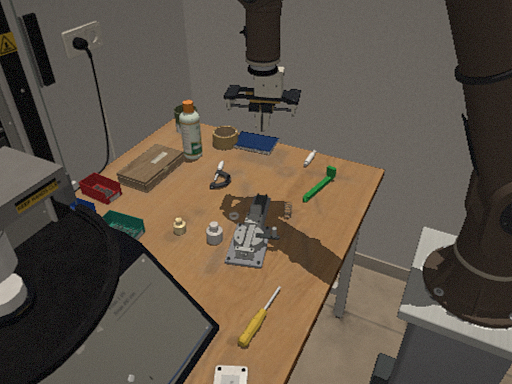

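The tab is still against the guide at (400,95). The spring (290,168), ring (487,125), micrometer, weights and screwdriver are undisturbed, and the gripper is high and free. Handing in.

```bash
python3 -c "
from h import *
print(sign_off())"
```

```text
the job is handed in; nothing more can be done
None
```

The shaft lock is locked, and I handed the job in at about 8 s of the 48 s allowed; no verdict was reported.

- **Disc:** I pushed the post round with the closed fingertips, from q≈0.87 to about -0.02 rad. The slot edges measured parallel to the bar to within about 1.5°.
- **Bar:** I pushed it by its tail tab, about 114 mm through the slot and into the keeper. The force rose from about 5 N while sliding to about 19 N at the stop.
- **Home position:** The tab's rear face measured y = -97.8 mm against -98 mm nominal, with its front at the guide's edge. At the stop, finger contact put it about 2 mm shorter, from an assumed fingertip thickness, so I trusted the camera measurement.
- **Bystanders:** The big weight read the same position before and after, and the small weight to within 2 mm. The spring, ring, micrometer and screwdriver look undisturbed by eye. I did not check the plug gauge.
- **Finish:** The gripper ended at z = 0.23 m, touching nothing.

One arm call was refused for a missing "turn" value; the arm did not move, and I repeated it.

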